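# Bring the red-lidded jar to the front and hold the carousel

## Robot

A 6-joint arm with a two-finger parallel gripper is mounted at the origin on the work surface. World frame = base frame: x ahead of the robot, y to its left, z up, the work surface at z = 0. Lengths are in m, angles in rad, forces in N, time in s.
With the tool pointing down it reaches from about 0.35 to 0.775 m from the base axis. Payload 7.3 kg.
Tool frame: the origin (TCP) lies at the very end of the fingers, on their centre line; the grasp point (between the pads) lies 19 mm behind it; z points along the fingers, y is the line along which they close (so a half turn about z gives the same grasp; the last joint's range is limited). The gripper opens to 92 mm and grips with 3 to 60 N. Pads are 19 mm wide; open, the fingers measure 130 mm over their backs; the gripper's body (75 mm by 190 mm) begins 47 mm behind the grasp point.
Start: joints at [1.013, 0.342, 1.524, -0, 1.275, -0.146], TCP at [0.21, 0.481, 0.227] pointing down, gripper open.
Joint ranges: [-2.53, 2.53], [-0.77, 2.02], [0.04, 2.7], [-1, 4.14], [0.28, 2.66], [-3.11, 3.11]. Speed limits (rad/s): [2.57, 2.57, 3.14, 3.14, 3.14, 3.14].

## Interface

Orientations are given as [roll, pitch, yaw] about the fixed x, y, z axes, in that order (R = Rz(yaw) Ry(pitch) Rx(roll)).
In Python, from cell import robot gives the robot as it stands.
- The arm moves only by the tool apply_moves, never from a script. Its argument "motion" is text: rows parted by semicolons, each of 7 numbers parted by spaces: the opening in per cent of the stroke, from 0 (shut) to 100 (fully open), then the shift along the tool's x, y, z in cm, then the turn, a rotation vector about the tool's x, y, z in rad. A call has 1 to 20 rows; each row shifts and turns the commanded pose from where the row before left it, along the tool's axes as they then stand; what a row does not reach is not made up. A row lasts 1/8 s, in which the tool goes at most 62.5 mm and 10.7 degrees, less where a joint would pass 70% of its speed; a pose out of reach is approached as far as the arm can. A call with a gripper value outside its range is refused whole. The fingers move at their own pace and stop on an object; "force" is the grip in N (left out, the last holds). Time passes only in rows, so rows that do not move let the fingers close. It gives the time, the measured TCP pose, the force, the opening and the grip force at its end, in the units of the state.
- robot.observe(): the state, without advancing time (a new reading comes with each control period).
- robot.read_camera(name): name is "scene" or "top" or "wrist"; returns a dict with "img" (480x640x3 uint8, red, green, blue), "fovy" (degrees; the focal length in pixels is half the picture's height over the tangent of half this angle, whatever the lens; pixels are square), "cx", "cy" (the principal point, pixels), "R" (3x3) and "t" (3): a world point X has camera coordinates R X + t; the wrist camera has in their place "hand_eye" (4x4, takes a point from camera to tool coordinates, whose origin is the TCP and whose axes are the flange's). Camera axes: x right, y down, z forward; pixel columns grow to the right and rows downward; lengths in m; the calibration is good to about 2 mm. The wrist camera is an equidistant fisheye: a pixel r from the principal point sees the ray r / f radians off the axis. A picture is of the moment at which its call begins: read the wrist's pose just before it. There is no depth.
- robot.hand_in(): hands the job in; it is judged then, once.
Trained networks look in a picture, given as the dict that the camera call returned (one of the last four; its "shot" number tells which), for a name from the list of things; names that differ only in an ending like _2 or _b are one class to them, and where a whole thing is asked for, a point or a joint stands for the part that bears it (a point fixed in the world has none). Each returns a list of dicts, best first, with "score" (0 to 1); they miss things now and then, are a little off and sometimes report something else, mostly with a low value. They report only what shows in the picture. A call takes as long as a camera call.
- robot.search_frame(target, picture): "centre" ([x, y, z] in m, in world coordinates, good to about 4 mm: the middle of the surface that is visible of it).
- robot.trace(target, picture): "pixels" (480x640 bool, what is visible of it).
The state is a dict: "time": time; "qpos": joint angles; "qvel": joint speeds; "joint_efforts": joint torques, N m; "tool_pos": TCP position; "tool_rot": TCP orientation; "contact_force": force on the tool from outside, world axes, zero at the start; "torque": the same for the moment, N m; "opening": finger opening in m; "grip_force": force on a finger pad.
Only numpy, scipy, OpenCV 4.12 (cv2) and the standard library are available. Lean on these libraries where they do the work, as an engineer would, in place of code of your own. Each camera call takes 0.05 s, during which the arm holds its last target. There are 200 camera calls.

## Task

Take the spice carousel by its upright blue grip and turn it until the jar with the red lid is at the front, squarely in line with the yellow pointer; a hidden stop bars one way round, so if you feel it come up dead against that, go round the other way. Keep all the jars upright in their holders and leave the mug and pepper mill alone. Finish while still holding the blue grip, keeping the turntable still.

Things in the scene. Friction and masses are not known exactly. Their poses are not given: they have to be found in the camera images.
- jar_red: closed spice jar, 43 mm diameter, 80 mm tall, the only one with a red lid (the marked jar); stands loosely (1.5-2 mm play) in a 16 mm high ring holder on the carousel, about 100 mm from the carousel's axis; origin at the centre of its underside, z up. Which of the five holders it is in varies.
- foot: fixed black foot of the carousel, 230 mm diameter, on the worktop, with a flat bright yellow pointer sticking out from under the disc on one side. Origin on the turning axis at worktop height; z up; its x axis runs from the turning axis along the pointer, whose tip is 210 mm out: that direction is the front.
- carousel: round wooden turntable, 290 mm diameter, top face 32 mm above the worktop, turning with slight friction (under 2 N at the grip) about the vertical axis through its origin (at worktop height); its x axis points to the blue crank grip. Five jar holders at 60, 120, 180, 240, 300 degrees anticlockwise from the grip, 100 mm from the axis.
- hub (a point): top of the turntable's wooden hub, on the turning axis, 62 mm up. A hidden rigid stop under the disc bars one way round, clockwise or anticlockwise (varies, cannot be seen): that way it turns only 0.2 to 0.6 rad from its start, then stops dead; the other way it turns as far as any jar needs (up to 5.5 rad). At the start the grip is within 0.2 rad of the pointer.
- grip_top (a point): top centre of the carousel's crank grip: an upright blue plastic sleeve, 20 mm diameter and 64 mm tall, that spins freely on a thin steel post, 100 mm from the turning axis (so the hand need not turn while it leads the grip round). The top is 182 mm above the worktop, the sleeve's lower end 118 mm; the jar lids around it end at 112 mm
- jar_a: closed spice jar, 43 mm diameter, 80 mm tall, white lid; stands loosely (1.5-2 mm play) in a 16 mm high ring holder on the carousel, about 100 mm from the carousel's axis; origin at the centre of its underside, z up
- jar_b: closed spice jar, 43 mm diameter, 80 mm tall, black lid; stands loosely (1.5-2 mm play) in a 16 mm high ring holder on the carousel, about 100 mm from the carousel's axis; origin at the centre of its underside, z up
- jar_c: closed spice jar, 43 mm diameter, 80 mm tall, green lid; stands loosely (1.5-2 mm play) in a 16 mm high ring holder on the carousel, about 100 mm from the carousel's axis; origin at the centre of its underside, z up
- jar_d: closed spice jar, 43 mm diameter, 80 mm tall, white lid; stands loosely (1.5-2 mm play) in a 16 mm high ring holder on the carousel, about 100 mm from the carousel's axis; origin at the centre of its underside, z up
- mug: plum-coloured mug, 84 mm diameter, 95 mm tall, origin at the centre of its underside; bystander
- mill: dark wooden pepper mill, 52 mm diameter, 120 mm tall, origin at the centre of its underside; bystander

How it is judged:
At the end, for the whole second after the job is handed in: The red-lidded jar is in front, its centre within 10 mm to either side of the pointer's centre line and on the pointer's side of the axis; the turntable is still; the fingers hold the blue grip (over 2 N, within 70 mm of its top); all five jars stand upright in their holders (x of jar_red in the frame of foot above 0.08 m and y of jar_red in the frame of foot between -0.01 and 0.01 m and angular speed of carousel below 0.05 rad/s and contact force between the fingers and carousel above 2 N and distance between the grasp point and grip_top below 0.07 m and angle between each of jar_red, jar_a, jar_b, jar_c, jar_d's own z axis and vertical below 0.15 rad and height (world z) of each of jar_red, jar_a, jar_b, jar_c, jar_d below 0.04 m and horizontal distance between each of jar_red, jar_a, jar_b, jar_c, jar_d and carousel below 0.108 m); the arm keeps its last pose, push and grip.
It fails at once if a jar is tipped or lifted out of its holder (angle between any of jar_red, jar_a, jar_b, jar_c, jar_d's own z axis and vertical above 0.4 rad or height (world z) of any of jar_red, jar_a, jar_b, jar_c, jar_d above 0.055 m).
It fails at once if the mug or mill is moved more than 20 mm or tipped (distance of any of mug, mill from where it was at the start of the episode above 0.02 m or angle between any of mug, mill's own z axis and vertical above 0.3 rad).
It also fails if it takes over 64 s, if anything falls off the work surface, if the arm or the gripper's body presses on something with over 40 N, if the wrist force passes 120 N, or if a joint passes its speed limit or range.

## Working session

There is one attempt and no reset: what is moved stays moved. The work goes in short steps, Python scripts to look and compute and a tool call to move; the robot and the scene stay as the last step left them, time stands still between calls to the robot, and variables do not carry over. Pictures are saved under pics/ and viewed, at most 10 in all, crops included, and the job is handed in when it is done.

Besides the shell and the picture viewer there is one more tool, called after ">>>" by a JSON object that holds its "name" and its "arguments", one argument or row to a line. apply_moves: Moves the arm, as the interface text tells. Its arguments: {"type":"object","properties":{"motion":{"type":"string"},"force":{"type":"number"}},"required":["motion"]}

```bash
mkdir -p pics; ls; python3 - <<'E'
from cell import robot
import cv2,numpy as np
s=robot.observe();print({k:np.round(v,3).tolist() for k,v in s.items()})
ims=[]
for n in("scene","top"):
    p=robot.read_camera(n);cv2.imwrite(f"pics/{n}0.png",p["img"][:,:,::-1])
    print(n,p["fovy"],p["cx"],p["cy"],np.round(p["R"],3).tolist(),np.round(p["t"],3))
    for o in("grip_top","hub","jar_red","foot","carousel","mug","mill"):
        for r in robot.search_frame(o,p)[:2]:print(o,np.round(r["centre"],3),round(r["score"],2))
E
```

```text
pics
{'time': 0.0, 'qpos': [1.013, 0.343, 1.525, -0.0, 1.275, -0.146], 'qvel': [-0.001, 0.002, -0.002, -0.001, -0.001, 0.001], 'joint_efforts': [-0.003, -43.124, -24.422, 0.071, 0.056, -0.0], 'tool_pos': [0.21, 0.481, 0.226], 'tool_rot': [-3.14, -0.0, 2.73], 'contact_force': [0.702, 0.048, 0.427], 'torque': [-0.029, -0.018, 0.004], 'grip_force': 0.0, 'opening': 0.092}
scene 56.99176476344364 316.95258055258313 240.6011863699343 [[0.486, 0.874, -0.015], [0.7, -0.4, -0.591], [-0.522, 0.277, -0.807]] [-0.306 -0.258  1.253]
grip_top [ 0.61  -0.121  0.032] 0.69
grip_top [ 0.624 -0.028  0.102] 0.6
hub [ 0.608 -0.123  0.03 ] 0.87
jar_red [ 0.622 -0.029  0.102] 0.97
foot [ 0.75  -0.091  0.009] 0.78
carousel [ 0.61  -0.121  0.03 ] 0.85
carousel [ 0.548 -0.366  0.064] 0.6
mug [0.482 0.113 0.057] 0.61
mill [ 0.523 -0.047  0.1  ] 0.53
top 50.87716317781924 330.4763506076991 243.85352716838293 [[0.009, -1.0, -0.018], [-0.998, -0.008, -0.069], [0.068, 0.018, -0.997]] [0.048 0.525 1.154]
grip_top [ 0.58  -0.112  0.033] 0.74
hub [ 0.548 -0.208  0.114] 0.27
jar_red [ 0.6   -0.018  0.108] 0.93
jar_red [ 0.583 -0.11   0.034] 0.68
foot [ 0.754 -0.088  0.008] 0.78
carousel [ 0.584 -0.114  0.03 ] 0.64
mug [0.486 0.117 0.006] 0.7
mill [ 0.537 -0.354  0.09 ] 0.9
```

View pics/scene0.png

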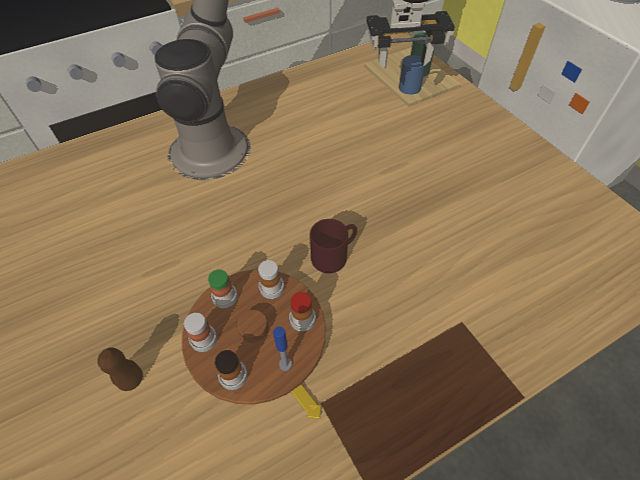

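View pics/top0.png

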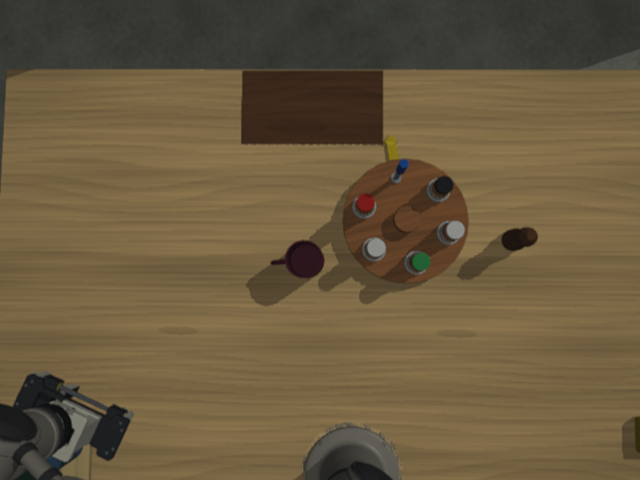

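Scene view: blue grip at (280,340), hub (254,318), red lid (301,303), pointer tip (318,412). Top view: grip top (404,163), hub (405,218), red lid (365,204) and pointer (391,145). The red jar sits 60° anticlockwise of the grip, so a short clockwise turn comes first.

```bash
cat > h.py <<'E'
from cell import robot
import cv2,numpy as np
from scipy.optimize import least_squares
def f(p):return 240/np.tan(np.radians(p["fovy"]/2))
def proj(p,X):
    c=np.asarray(X)@np.asarray(p["R"]).T+p["t"];return c[...,:2]/c[...,2:]*f(p)+[p["cx"],p["cy"]]
def ray(p,uv,z):
    R=np.asarray(p["R"]);d=R.T@np.append((np.asarray(uv)-[p["cx"],p["cy"]])/f(p),1);o=-R.T@p["t"]
    return o+d*(z-o[2])/d[2]
def tri(ps,uvs):
    x=least_squares(lambda X:np.concatenate([proj(p,X)-u for p,u in zip(ps,uvs)]),[.6,-.1,.1]);return x.x,np.abs(x.fun).max()
C={"red":([170,150,90],[179,255,255]),"green":([50,100,50],[75,255,255]),"blue":([105,150,60],[125,255,255]),"yellow":([22,190,120],[32,255,255])}
def blob(p,c,roi):
    h=cv2.cvtColor(p["img"],cv2.COLOR_RGB2HSV);m=cv2.inRange(h,np.array(C[c][0]),np.array(C[c][1]))
    if c=="red":m|=cv2.inRange(h,np.array([0,210,90]),np.array([4,255,255]))
    k=np.zeros_like(m);x0,x1,y0,y1=roi;k[y0:y1,x0:x1]=1;m*=k
    n,l,s,cc=cv2.connectedComponentsWithStats(m);i=1+np.argmax(s[1:,4]);return np.argwhere(l==i)[:,::-1].astype(float)
ROI={"scene":(150,350,240,430),"top":(330,480,120,290)}
E
python3 - <<'E'
from h import *
P={n:robot.read_camera(n) for n in("scene","top")};ps=list(P.values())
for c in C:
    b={n:blob(P[n],c,ROI[n]) for n in P}
    for n in P:print(c,n,len(b[n]),b[n].mean(0).round(1),b[n].min(0),b[n].max(0))
    X,e=tri(ps,[b[n].mean(0) for n in P]);print("  tri",X.round(4),e.round(2))
    if c=="yellow":
        for n in P:
            g=np.array([ray(P[n],u,.008)[:2] for u in b[n]]);m=g.mean(0);w,v=np.linalg.eigh(np.cov(g.T));print("  pointer",m.round(4),v[:,1].round(3),"ang",np.arctan(v[1,1]/v[0,1]).round(3))
# disc rim: wood-red by hue in both
X,e=tri(ps,[(254,316),(405,217)]);print("hub by eye",X,e)
for n in P:
    h=cv2.cvtColor(P[n]["img"],cv2.COLOR_RGB2HSV);print(n,h[tuple({"scene":(350,250),"top":(200,400)}[n])],[h[v,u] for u,v in ([(200,310),(160,300)] if n=="scene" else [(350,230),(330,200)])])
    for o in("carousel","grip_top","mug","mill"):
        t=robot.trace(o,P[n])
        if t: 
            q=np.argwhere(t[0]["pixels"])[:,::-1];print(n,o,round(t[0]["score"],2),len(q),q.min(0),q.max(0))
            if o=="carousel":
                hull=cv2.convexHull(q.astype(np.int32))[:,0];g=np.array([ray(P[n],u,.032)[:2] for u in hull]);c,r=cv2.minEnclosingCircle(g.astype(np.float32)*1000);print("  disc",c,r)
E
```

```text
Traceback (most recent call last):
  File "h.py", line 17, in blob
    n,l,s,cc=cv2.connectedComponentsWithStats(m);i=1+np.argmax(s[1:,4]);return np.argwhere(l==i)[:,::-1].astype(float)
                                                     ~~~~~~~~~^^^^^^^^^
ValueError: attempt to get argmax of an empty sequence
```

Red thresholds are off; print HSV and loosen.

```bash
cat > m.py <<'E'
from h import *
P={n:robot.read_camera(n) for n in("scene","top")};ps=list(P.values())
for n,pts in dict(scene=[(301,300),(219,277),(280,338),(312,408),(240,350),(340,390)],top=[(365,203),(420,262),(402,166),(391,146),(390,220),(350,150)]).items():
    h=cv2.cvtColor(P[n]["img"],cv2.COLOR_RGB2HSV);print(n,[h[v,u].tolist() for u,v in pts])
for c in C:
  try:
    b={n:blob(P[n],c,ROI[n]) for n in P}
    for n in P:print(c,n,len(b[n]),b[n].mean(0).round(1),b[n].min(0),b[n].max(0))
    X,e=tri(ps,[b[n].mean(0) for n in P]);print("  tri",X.round(4),e.round(2))
    if c=="yellow":
        for n in P:
            g=np.array([ray(P[n],u,.008)[:2] for u in b[n]]);m=g.mean(0);w,v=np.linalg.eigh(np.cov(g.T));print("  pointer",m.round(4),v[:,1].round(3),"ang",np.arctan(v[1,1]/v[0,1]).round(3))
  except ValueError as e:print(c,e)
for n in P:
    for o in("carousel","grip_top","mug","mill"):
        t=robot.trace(o,P[n])
        if t: 
            q=np.argwhere(t[0]["pixels"])[:,::-1];print(n,o,round(t[0]["score"],2),len(q),q.min(0),q.max(0))
            if o=="carousel":
                hull=cv2.convexHull(q.astype(np.int32))[:,0];g=np.array([ray(P[n],u,.032)[:2] for u in hull]);c,r=cv2.minEnclosingCircle(g.astype(np.float32)*1000);print("  disc",c,r)
E
sed -i 's/\[170,150,90\]/[168,150,70]/; s/\[0,210,90\]/[0,225,100]/' h.py
python3 m.py
```

```text
scene [[2, 191, 144], [61, 119, 114], [112, 154, 121], [24, 186, 169], [12, 134, 93], [18, 108, 163]]
top [[1, 201, 117], [68, 163, 94], [108, 204, 104], [25, 202, 134], [13, 150, 63], [19, 112, 132]]
red attempt to get argmax of an empty sequence
green scene 300 [217.8 279. ] [208. 270.] [227. 289.]
green top 259 [420.5 261.2] [412. 253.] [429. 270.]
  tri [ 0.4827 -0.1423  0.1032] 0.11
blue scene 175 [278.8 337.5] [274. 327.] [285. 351.]
blue top 61 [403.3 163.9] [399. 160.] [407. 168.]
  tri [ 0.6802 -0.0984  0.1626] 0.0
yellow scene 30 [301.5 404.1] [292. 391.] [309. 416.]
yellow top 195 [391.5 147.6] [385. 136.] [397. 159.]
  tri [ 0.7531 -0.097   0.0045] 2.76
  pointer [ 0.7522 -0.1014] [-0.992 -0.129] ang 0.129
  pointer [ 0.7548 -0.0901] [-0.985 -0.171] ang 0.172
scene carousel 0.98 11882 [181 270] [324 403]
  disc (582.9971313476562, -119.06318664550781) 145.38987731933594
scene grip_top 0.98 12005 [181 269] [324 404]
scene mug 0.87 1874 [310 219] [356 272]
scene mill 0.9 1284 [ 97 348] [142 390]
top carousel 0.7 10689 [343 158] [468 282]
  disc (578.72265625, -119.3487777709961) 147.38616943359375
top grip_top 0.77 10308 [343 157] [468 282]
top mug 0.92 1275 [271 240] [323 277]
top mill 0.93 688 [501 226] [537 251]
```

>>> {"name": "apply_moves", "arguments": {
  "motion": "100 0 0 0 0 0 -0.137;100 0 0 0 0 0 -0.137;100 0 0 0 0 0 -0.137;100 -2 -2.5 0 0 0 0;100 -3.2 -3.9 0 0 0 0;100 -3.2 -3.9 0 0 0 0;100 -3.2 -3.9 0 0 0 0;100 -3.2 -3.9 0 0 0 0;100 -3.2 -3.9 0 0 0 0;100 -3.2 -3.9 0 0 0 0;100 -3.2 -3.9 0 0 0 0;100 -3.2 -3.9 0 0 0 0;100 -3.2 -3.9 0 0 0 0;100 -3.2 -3.9 0 0 0 0;100 -3.2 -3.9 0 0 0 0;100 -3.2 -3.9 0 0 0 0;100 -3.2 -3.9 0 0 0 0;100 -3.2 -4.5 0 0 0 0;100 -2 -4 0 0 0 0;100 0 0 0 0 0 0"
}}

```text
time: 3.9
tool_pos: [0.698, -0.1398, 0.225]
tool_rot: [-3.141, -0.001, 3.137]
contact_force: [-0.9, 0.7, 0.2]
opening: 0.092
grip_force: 0.0
```

```bash
sed -i 's/"red":.*"green"/"red":([0,175,90],[6,255,255]),"green"/; s/\[22,190,120\]/[21,165,100]/; s/^    if c=="red".*$//' h.py
python3 - <<'E'
from h import *
s=robot.observe();print(s["time"],s["tool_pos"],s["tool_rot"],s["qpos"])
p=robot.read_camera("wrist");cv2.imwrite("pics/w1.png",p["img"][:,:,::-1]);print(p["fovy"],p["cx"],p["cy"],np.round(p["hand_eye"],4).tolist())
E
```

```text
3.9 [ 0.69801513 -0.13977767  0.22497131] [-3.14135440e+00 -1.26564870e-03  3.13681659e+00] [-3.04895320e-01  7.12496621e-01  9.01646892e-01 -6.02306562e-04
  1.52858779e+00 -1.87088997e+00]
65.70646984690485 319.1983118930118 244.25328508986794 [[-0.0003, -0.9585, -0.285, 0.0761], [1.0, -0.0001, -0.0007, 0.0], [0.0007, -0.285, 0.9585, -0.1579], [0.0, 0.0, 0.0, 1.0]]
```

View pics/w1.png

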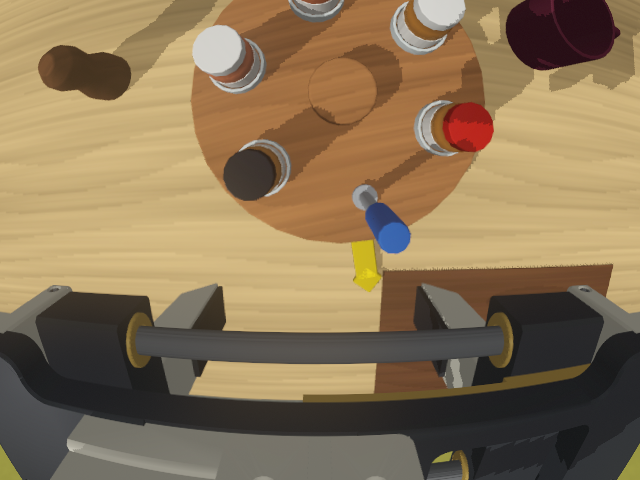

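```bash
cat >> h.py <<'E'
from scipy.spatial.transform import Rotation
def wrist():
    s=robot.observe();p=robot.read_camera("wrist");T=np.eye(4);T[:3,:3]=Rotation.from_euler("xyz",s["tool_rot"]).as_matrix();T[:3,3]=s["tool_pos"]
    return p,T@np.asarray(p["hand_eye"])
def wray(p,W,uv):
    d=np.asarray(uv,float)-[p["cx"],p["cy"]];r=np.hypot(*d);a=r/f(p);v=np.append(d/r*np.sin(a),np.cos(a));return W[:3,3],W[:3,:3]@v
def at(p,W,uv,z):
    o,d=wray(p,W,uv);return o+d*(z-o[2])/d[2]
E
python3 - <<'E'
from h import *
p,W=wrist()
for c,z in(("blue",.182),("red",.112),("green",.112),("yellow",.008)):
    try:
        b=blob(p,c,(0,640,0,480));print(c,len(b),b.mean(0).round(0),b.min(0),b.max(0),at(p,W,b.mean(0),z).round(4))
    except ValueError:print(c,"none")
E
```

```text
blue 768 [390. 238.] [374. 223.] [405. 252.] [ 0.6775 -0.0975  0.182 ]
red 1974 [465. 127.] [440. 103.] [490. 152.] [ 0.6102 -0.0272  0.112 ]
green none
yellow 1071 [363. 265.] [349. 240.] [378. 291.] [ 0.7557 -0.091   0.008 ]
```

Wrist view: blue grip top at (393,237), hub (343,91), red lid (467,127), pointer from (363,240) to tip (370,291). The grip at (0.679,-0.098) agrees with the triangulation from the fixed cameras. Going down on it.

>>> {"name": "apply_moves", "arguments": {
  "motion": "100 1 2.1 0 0 0 0;100 0.9 2.1 0 0 0 0;100 0 0 3 0 0 0;100 0 0 3 0 0 0;100 0 0 3 0 0 0;100 0 0 0.4 0 0 0;0 0 0 0 0 0 0;0 0 0 0 0 0 0;0 0 0 0 0 0 0;0 0 0 0 0 0 0;0 0 0 0 0 0 0;0 0 0 0 0 0 0",
  "force": 20
}}

```text
time: 5.5
tool_pos: [0.6787, -0.0943, 0.1327]
tool_rot: [3.142, 0.0, 3.141]
contact_force: [0.1, 0.1, 1.1]
opening: 0.0365
grip_force: 0.0
```

```bash
python3 - <<'E'
from h import *
s=robot.observe();print({k:np.round(s[k],4).tolist() for k in("time","tool_pos","tool_rot","opening","grip_force","contact_force","qpos")})
p,W=wrist();cv2.imwrite("pics/w2.png",p["img"][:,:,::-1])
for c,z in(("red",.112),("yellow",.008)):
    try:
        b=blob(p,c,(0,640,0,480));g=np.array([at(p,W,u,z)[:2] for u in b]);print(c,len(b),b.mean(0).round(0),g.mean(0).round(4))
        if c=="yellow":w,v=np.linalg.eigh(np.cov(g.T));print(np.arctan(v[1,1]/v[0,1]),g[g[:,0].argmax()])
    except ValueError:print(c,"none")
E
python3 m.py | grep -v carousel
```

```text
{'time': 5.5, 'tool_pos': [0.6787, -0.0943, 0.1327], 'tool_rot': [3.1415, 0.0001, 3.1407], 'opening': 0.0365, 'grip_force': 0.0, 'contact_force': [0.059, 0.0654, 1.1399], 'qpos': [-0.2498, 0.7133, 1.1526, 0.0001, 1.2757, -1.8197]}
red 4479 [455. 155.] [ 0.6095 -0.0265]
yellow 12 [339. 329.] [ 0.7634 -0.0772]
0.4552726115109212 [ 0.76547803 -0.07470614]
scene [[2, 170, 105], [18, 35, 110], [15, 19, 81], [24, 187, 177], [15, 19, 53], [18, 108, 172]]
top [[23, 25, 83], [20, 28, 108], [30, 25, 52], [30, 9, 27], [20, 26, 88], [19, 112, 144]]
red scene 19 [305.1 298.3] [301. 296.] [309. 301.]
red top 41 [359.9 200.3] [358. 195.] [362. 206.]
  tri [ 0.6115 -0.0129  0.1124] 0.55
green attempt to get argmax of an empty sequence
blue attempt to get argmax of an empty sequence
yellow attempt to get argmax of an empty sequence
  disc (583.1370239257812, -122.72886657714844) 145.8985137939453
scene grip_top 0.64 7097 [181 275] [325 404]
scene mug 0.7 1486 [311 219] [356 272]
scene mill 0.79 1317 [ 97 348] [142 391]
  disc (579.6005859375, -119.67011260986328) 145.3017120361328
top grip_top 0.76 2716 [342 175] [468 275]
top mug 0.63 1181 [273 240] [322 277]
top mill 0.79 674 [502 227] [537 250]
```

View pics/w2.png

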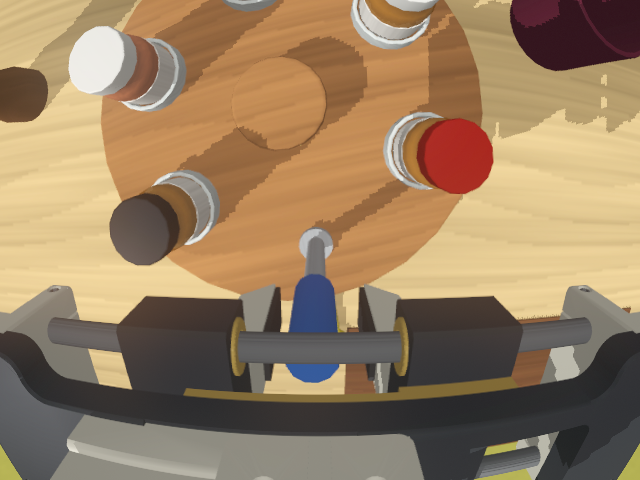

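The sleeve (blue, 313,330) is between the fingers, with the hub at (279,104). I'll close fully and fix the hub and pointer from the two wrist views.

>>> {"name": "apply_moves", "arguments": {
  "motion": "0 0 0 0 0 0 0;0 0 0 0 0 0 0;0 0 0 0 0 0 0;0 0 0 0 0 0 0",
  "force": 20
}}

```text
time: 6.55
tool_pos: [0.6786, -0.0942, 0.1327]
tool_rot: [3.142, -0.0, 3.141]
contact_force: [-0.5, -0.7, -0.4]
opening: 0.0196
grip_force: 20.0
```

```bash
python3 - <<'E'
from h import *
s=robot.observe();print({k:np.round(s[k],4).tolist() for k in("time","tool_pos","opening","grip_force","contact_force")})
p=robot.read_camera("wrist")
def Wof(pos,rot):
    T=np.eye(4);T[:3,:3]=Rotation.from_euler("xyz",rot).as_matrix();T[:3,3]=pos;return T@np.asarray(p["hand_eye"])
W1=Wof([0.69801513,-0.13977767,0.22497131],[-3.1413544,-1.2656487e-3,3.13681659]);W2=Wof([.6787,-.0943,.1327],[3.1415,.0001,3.1407])
a=wray(p,W1,(343,91));b=wray(p,W2,(279,104))
A=np.c_[a[1],-b[1]];t=np.linalg.lstsq(A,b[0]-a[0],rcond=None)[0];print("hub tri",a[0]+t[0]*a[1],b[0]+t[1]*b[1])
print("hub z.062",at(p,W1,(343,91),.062),at(p,W2,(279,104),.062))
g=cv2.imread("pics/w1.png")[:,:,::-1].copy();p["img"]=g
bl=blob(p,"yellow",(0,640,0,480))
q=np.array([at(p,W1,u,.006)[:2] for u in bl])
for x in np.arange(.73,.80,.006):
    k=abs(q[:,0]-x)<.003
    if k.sum():print(x.round(3),k.sum(),((q[k,1].min()+q[k,1].max())/2).round(4),np.ptp(q[k,1]).round(4))
E
```

```text
{'time': 6.55, 'tool_pos': [0.6786, -0.0942, 0.1327], 'opening': 0.0196, 'grip_force': 20.0, 'contact_force': [-0.507, -0.6571, -0.4373]}
hub tri [ 0.58142422 -0.1190786   0.05872405] [ 0.58169758 -0.11902146  0.0586933 ]
hub z.062 [ 0.58183545 -0.1192835   0.062     ] [ 0.58199557 -0.11866801  0.062     ]
0.73 75 -0.0948 0.0236
0.736 111 -0.0936 0.0238
0.742 134 -0.0934 0.0239
0.748 110 -0.0921 0.024
0.754 111 -0.0909 0.0241
0.76 109 -0.0901 0.0232
0.766 123 -0.0877 0.0255
0.772 139 -0.0885 0.0299
0.778 108 -0.089 0.0267
0.784 47 -0.0876 0.0135
0.79 2 -0.0857 0.0011
```

>>> {"name": "apply_moves", "arguments": {
  "motion": "0 -0.11 -0.48 0 0 0 0;0 -0.09 -0.50 0 0 0 0;0 -0.06 -0.50 0 0 0 0;0 -0.04 -0.50 0 0 0 0;0 0 0 0 0 0 0"
}}

```text
time: 7.22
tool_pos: [0.6817, -0.1149, 0.1327]
tool_rot: [-3.141, 0.0, 3.14]
contact_force: [0.1, -1.0, 0.4]
opening: 0.0199
grip_force: 20.0
```

>>> {"name": "apply_moves", "arguments": {
  "motion": "0 -0.01 -0.40 0 0 0 0;0 0.0 -0.40 0 0 0 0;0 0 0 0 0 0 0"
}}

```text
time: 7.6
tool_pos: [0.6818, -0.1226, 0.1327]
tool_rot: [-3.141, 0.0, 3.14]
contact_force: [-0.7, -0.5, -0.5]
opening: 0.0192
grip_force: 20.0
```

>>> {"name": "apply_moves", "arguments": {
  "motion": "0 0.02 -0.40 0 0 0 0;0 0.04 -0.40 0 0 0 0;0 0 0 0 0 0 0"
}}

```text
time: 7.98
tool_pos: [0.6811, -0.1307, 0.1327]
tool_rot: [-3.141, 0.0, 3.14]
contact_force: [0.3, -1.0, -1.5]
opening: 0.0202
grip_force: 20.0
```

>>> {"name": "apply_moves", "arguments": {
  "motion": "0 0.06 -0.40 0 0 0 0;0 0.07 -0.40 0 0 0 0;0 0 0 0 0 0 0"
}}

```text
time: 8.35
tool_pos: [0.6799, -0.1388, 0.1327]
tool_rot: [-3.141, 0.0, 3.14]
contact_force: [0.9, -1.0, -1.2]
opening: 0.0194
grip_force: 20.0
```

>>> {"name": "apply_moves", "arguments": {
  "motion": "0 0.09 -0.40 0 0 0 0;0 0.11 -0.39 0 0 0 0;0 0 0 0 0 0 0"
}}

```text
time: 8.72
tool_pos: [0.6786, -0.1441, 0.1327]
tool_rot: [3.139, 0.002, 3.141]
contact_force: [5.2, 6.8, -2.7]
opening: 0.0193
grip_force: 20.0
```

Force is rising and the tool lags, so this may be the stop. I'll push 2 mm more to confirm.

>>> {"name": "apply_moves", "arguments": {
  "motion": "0 0.06 -0.20 0 0 0 0;0 0 0 0 0 0 0"
}}

```text
time: 8.98
tool_pos: [0.6785, -0.1446, 0.1327]
tool_rot: [3.137, 0.003, -3.141]
contact_force: [5.8, 11.0, -2.8]
opening: 0.0194
grip_force: 20.0
```

Dead stop after about 0.5 rad clockwise. Backing off, then going anticlockwise.

>>> {"name": "apply_moves", "arguments": {
  "motion": "0 -0.10 0.40 0 0 0 0;0 -0.10 0.40 0 0 0 0;0 -0.07 0.40 0 0 0 0;0 0 0 0 0 0 0"
}}

```text
time: 9.48
tool_pos: [0.6803, -0.1357, 0.1327]
tool_rot: [3.141, 0.001, 3.141]
contact_force: [4.9, -1.0, -3.5]
opening: 0.0196
grip_force: 20.0
```

```bash
cat > arc.py <<'E'
from h import *
import sys
s=robot.observe();c=np.array([.5815,-.119]);q=s["tool_pos"][:2]-c
a=np.arctan2(q[1],q[0]);print(s["time"],np.round(s["tool_pos"],4),"ang",a%(2*np.pi),"r",np.hypot(*q),np.round(s["contact_force"],1),np.round(s["tool_rot"],3),s["qpos"].round(2))
n=int(sys.argv[1]);st=float(sys.argv[2]);g=a+st*np.arange(n+1);P=c+.1*np.c_[np.cos(g),np.sin(g)];P[0]=s["tool_pos"][:2]
prev=P[0].copy();o=[]
for t in P[1:]:
    d=np.round((t-prev)*100,2);prev=prev+d/100;o.append(f"0 {-d[0]:.2f} {d[1]:.2f} 0 0 0 0")
print(";".join(o))
E
python3 arc.py 19 0.08
```

```text
9.475 [ 0.6803 -0.1357  0.1327] ang 6.115945524042836 r 0.10024063455202242 [ 4.9 -1.  -3.5] [3.141e+00 1.000e-03 3.141e+00] [-0.31  0.73  1.12  0.    1.29 -1.88]
0 -0.08 0.80 0 0 0 0;0 -0.04 0.80 0 0 0 0;0 0.03 0.80 0 0 0 0;0 0.09 0.79 0 0 0 0;0 0.15 0.79 0 0 0 0;0 0.22 0.77 0 0 0 0;0 0.28 0.75 0 0 0 0;0 0.33 0.72 0 0 0 0;0 0.39 0.70 0 0 0 0;0 0.45 0.66 0 0 0 0;0 0.50 0.63 0 0 0 0;0 0.55 0.58 0 0 0 0;0 0.59 0.54 0 0 0 0;0 0.63 0.49 0 0 0 0;0 0.67 0.44 0 0 0 0;0 0.70 0.38 0 0 0 0;0 0.73 0.32 0 0 0 0;0 0.76 0.27 0 0 0 0;0 0.77 0.20 0 0 0 0
```

>>> {"name": "apply_moves", "arguments": {
  "motion": "0 -0.10 0.80 0 0 0 0;0 -0.05 0.80 0 0 0 0;0 0.03 0.80 0 0 0 0;0 0.09 0.79 0 0 0 0;0 0.15 0.79 0 0 0 0;0 0.22 0.77 0 0 0 0;0 0.28 0.75 0 0 0 0;0 0.33 0.72 0 0 0 0;0 0.39 0.70 0 0 0 0;0 0.45 0.66 0 0 0 0;0 0.50 0.63 0 0 0 0;0 0.55 0.58 0 0 0 0;0 0.59 0.54 0 0 0 0;0 0.63 0.49 0 0 0 0;0 0.67 0.44 0 0 0 0;0 0.70 0.38 0 0 0 0;0 0.73 0.32 0 0 0 0;0 0.76 0.27 0 0 0 0;0 0.77 0.20 0 0 0 0;0 0 0 0 0 0 0"
}}

```text
time: 11.98
tool_pos: [0.6021, -0.0215, 0.1327]
tool_rot: [3.142, -0.001, 3.141]
contact_force: [-0.5, 2.6, -2.9]
opening: 0.0193
grip_force: 20.0
```

```bash
python3 arc.py 19 0.08
```

```text
11.975 [ 0.6021 -0.0215  0.1327] ang 1.3627638745988242 r 0.09963639251203964 [-0.5  2.6 -2.9] [ 3.142e+00 -1.000e-03  3.141e+00] [-0.16  0.57  1.43 -0.    1.15 -1.73]
0 0.78 0.17 0 0 0 0;0 0.80 0.07 0 0 0 0;0 0.80 0.01 0 0 0 0;0 0.80 -0.06 0 0 0 0;0 0.79 -0.12 0 0 0 0;0 0.77 -0.19 0 0 0 0;0 0.77 -0.24 0 0 0 0;0 0.73 -0.31 0 0 0 0;0 0.72 -0.36 0 0 0 0;0 0.68 -0.42 0 0 0 0;0 0.64 -0.47 0 0 0 0;0 0.61 -0.53 0 0 0 0;0 0.56 -0.56 0 0 0 0;0 0.51 -0.62 0 0 0 0;0 0.47 -0.65 0 0 0 0;0 0.41 -0.68 0 0 0 0;0 0.35 -0.72 0 0 0 0;0 0.30 -0.74 0 0 0 0;0 0.23 -0.77 0 0 0 0
```

>>> {"name": "apply_moves", "arguments": {
  "motion": "0 0.78 0.15 0 0 0 0;0 0.80 0.07 0 0 0 0;0 0.80 0.01 0 0 0 0;0 0.80 -0.06 0 0 0 0;0 0.79 -0.12 0 0 0 0;0 0.77 -0.19 0 0 0 0;0 0.77 -0.24 0 0 0 0;0 0.73 -0.31 0 0 0 0;0 0.72 -0.36 0 0 0 0;0 0.68 -0.42 0 0 0 0;0 0.64 -0.47 0 0 0 0;0 0.61 -0.53 0 0 0 0;0 0.56 -0.56 0 0 0 0;0 0.51 -0.62 0 0 0 0;0 0.47 -0.65 0 0 0 0;0 0.41 -0.68 0 0 0 0;0 0.35 -0.72 0 0 0 0;0 0.30 -0.74 0 0 0 0;0 0.23 -0.77 0 0 0 0;0 0 0 0 0 0 0"
}}

```text
time: 14.48
tool_pos: [0.485, -0.0947, 0.1326]
tool_rot: [-3.141, -0.001, 3.14]
contact_force: [-5.1, 0.3, -0.0]
opening: 0.0197
grip_force: 20.0
```

```bash
python3 arc.py 19 0.08
```

```text
14.475 [ 0.485  -0.0947  0.1326] ang 2.894991757409165 r 0.0995123543812627 [-5.1  0.3 -0. ] [-3.141e+00 -1.000e-03  3.140e+00] [-0.35  0.39  1.74 -0.    1.01 -1.92]
0 0.21 -0.77 0 0 0 0;0 0.10 -0.79 0 0 0 0;0 0.04 -0.80 0 0 0 0;0 -0.03 -0.80 0 0 0 0;0 -0.09 -0.80 0 0 0 0;0 -0.15 -0.78 0 0 0 0;0 -0.22 -0.77 0 0 0 0;0 -0.27 -0.75 0 0 0 0;0 -0.34 -0.73 0 0 0 0;0 -0.39 -0.70 0 0 0 0;0 -0.45 -0.66 0 0 0 0;0 -0.50 -0.62 0 0 0 0;0 -0.55 -0.59 0 0 0 0;0 -0.59 -0.53 0 0 0 0;0 -0.63 -0.49 0 0 0 0;0 -0.67 -0.44 0 0 0 0;0 -0.70 -0.38 0 0 0 0;0 -0.74 -0.33 0 0 0 0;0 -0.75 -0.26 0 0 0 0
```

>>> {"name": "apply_moves", "arguments": {
  "motion": "0 0.23 -0.77 0 0 0 0;0 0.12 -0.79 0 0 0 0;0 0.04 -0.80 0 0 0 0;0 -0.03 -0.80 0 0 0 0;0 -0.09 -0.80 0 0 0 0;0 -0.15 -0.78 0 0 0 0;0 -0.22 -0.77 0 0 0 0;0 -0.27 -0.75 0 0 0 0;0 -0.34 -0.73 0 0 0 0;0 -0.39 -0.70 0 0 0 0;0 -0.45 -0.66 0 0 0 0;0 -0.50 -0.62 0 0 0 0;0 -0.55 -0.59 0 0 0 0;0 -0.59 -0.53 0 0 0 0;0 -0.63 -0.49 0 0 0 0;0 -0.67 -0.44 0 0 0 0;0 -0.70 -0.38 0 0 0 0;0 -0.74 -0.33 0 0 0 0;0 -0.75 -0.26 0 0 0 0;0 0 0 0 0 0 0"
}}

```text
time: 16.98
tool_pos: [0.554, -0.2153, 0.1327]
tool_rot: [-3.139, 0.002, 3.141]
contact_force: [-0.8, -5.9, -3.6]
opening: 0.0195
grip_force: 20.0
```

```bash
python3 arc.py 12 0.08
```

```text
16.975 [ 0.554  -0.2153  0.1327] ang 4.434183050296021 r 0.10015687014835264 [-0.8 -5.9 -3.6] [-3.139e+00  2.000e-03  3.141e+00] [-0.5   0.55  1.46 -0.    1.13 -2.07]
0 -0.78 -0.17 0 0 0 0;0 -0.79 -0.13 0 0 0 0;0 -0.80 -0.06 0 0 0 0;0 -0.80 -0.00 0 0 0 0;0 -0.80 0.06 0 0 0 0;0 -0.78 0.13 0 0 0 0;0 -0.78 0.19 0 0 0 0;0 -0.76 0.26 0 0 0 0;0 -0.74 0.31 0 0 0 0;0 -0.70 0.37 0 0 0 0;0 -0.68 0.43 0 0 0 0;0 -0.64 0.48 0 0 0 0
```

>>> {"name": "apply_moves", "arguments": {
  "motion": "0 -0.78 -0.22 0 0 0 0;0 -0.79 -0.14 0 0 0 0;0 -0.80 -0.06 0 0 0 0;0 -0.80 0.00 0 0 0 0;0 -0.80 0.06 0 0 0 0;0 -0.78 0.13 0 0 0 0;0 -0.78 0.19 0 0 0 0;0 -0.76 0.26 0 0 0 0;0 -0.74 0.31 0 0 0 0;0 -0.70 0.37 0 0 0 0;0 -0.68 0.43 0 0 0 0;0 0 0 0 0 0 0;0 0 0 0 0 0 0"
}}

```text
time: 18.6
tool_pos: [0.6389, -0.2013, 0.1328]
tool_rot: [-3.14, 0.005, 3.141]
contact_force: [4.0, -5.0, -5.7]
opening: 0.02
grip_force: 20.0
```

```bash
cat > look.py <<'E'
from h import *
c=np.array([.5815,-.119])
p,W=wrist();b=blob(p,"red",(0,640,0,480));m=at(p,W,b.mean(0),.112)[:2]-c;print("wrist red",len(b),b.mean(0),m+c,"ang",np.arctan2(m[1],m[0]),np.hypot(*m))
for n in("scene","top"):
    q=robot.read_camera(n)
    try:
        b=blob(q,"red",(250,350,280,450) if n=="scene" else (350,450,120,220));m=ray(q,b.mean(0),.112)[:2]-c;print(n,len(b),b.mean(0),m+c,"ang",np.arctan2(m[1],m[0]),np.hypot(*m))
    except ValueError:print(n,"no red")
    cv2.imwrite(f"pics/{n}_e.png",q["img"][:,:,::-1])
cv2.imwrite("pics/w_e.png",p["img"][:,:,::-1])
E
python3 arc.py 3 0.04; python3 look.py
```

```text
18.6 [ 0.6389 -0.2013  0.1328] ang 5.320904702314673 r 0.10036084452785002 [ 4.  -5.  -5.7] [-3.14   0.005  3.141] [-0.42  0.68  1.21  0.    1.24 -1.99]
0 -0.30 0.26 0 0 0 0;0 -0.32 0.25 0 0 0 0;0 -0.30 0.26 0 0 0 0
wrist red 48 [486.22916667 318.4375    ] [ 0.66123581 -0.1040462 ] ang 0.18538837906478184 0.08112592876110813
scene 411 [275.40875912 354.48175182] [ 0.68351238 -0.11155113] ang 0.07288990404772681 0.10228397415483825
top 213 [405.07042254 169.66197183] [ 0.67918212 -0.10858695] ang 0.1062003536888339 0.09823557443093953
```

View pics/scene_e.png

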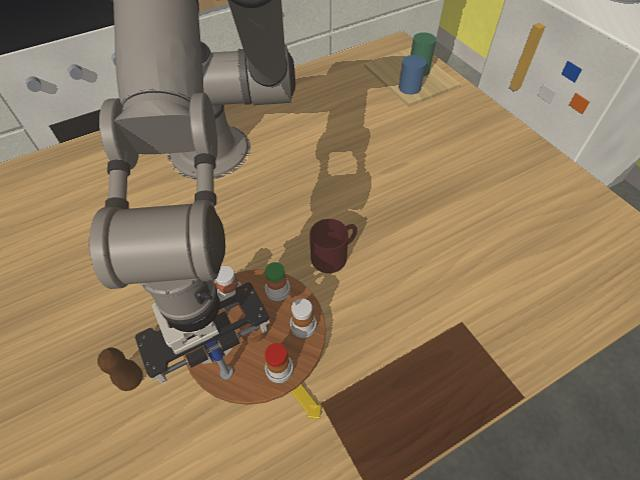

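View pics/w_e.png

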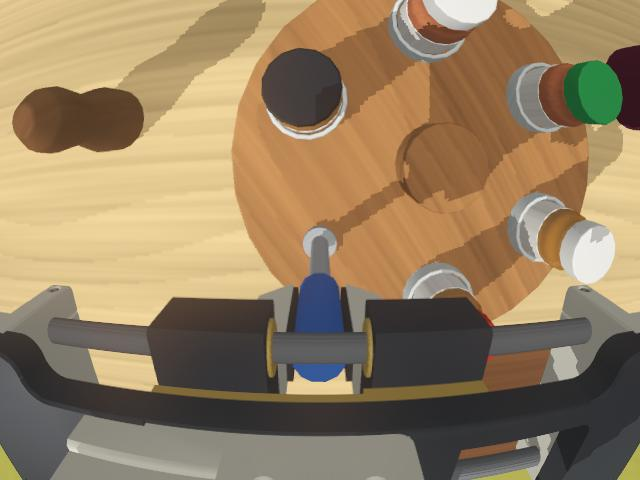

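Scene view: red lid (277,355), just short of the pointer (base 300,390); all jars upright. It needs about 0.07 rad more anticlockwise.

>>> {"name": "apply_moves", "arguments": {
  "motion": "0 -0.30 0.21 0 0 0 0;0 -0.29 0.23 0 0 0 0;0 0 0 0 0 0 0;0 0 0 0 0 0 0;0 0 0 0 0 0 0"
}}

```text
time: 19.38
tool_pos: [0.6447, -0.1969, 0.1328]
tool_rot: [-3.14, 0.005, 3.141]
contact_force: [3.8, -4.2, -5.7]
opening: 0.0196
grip_force: 20.0
```

```bash
python3 arc.py 1 0.01; python3 look.py; python3 - <<'E'
from h import *
p=robot.read_camera("top");c=np.array([.5815,-.119])
b=blob(p,"yellow",(370,410,120,170));m=ray(p,b.mean(0),.006)[:2]-c;print("ptr top",len(b),np.arctan2(m[1],m[0]))
q=robot.read_camera("scene")
b=blob(q,"yellow",(280,330,380,425));m=ray(q,b.mean(0),.006)[:2]-c;print("ptr scene",len(b),np.arctan2(m[1],m[0]))
im=cv2.resize(p["img"][110:290,330:490],None,fx=3.3,fy=3.3,interpolation=cv2.INTER_CUBIC);cv2.imwrite("pics/crop.png",im[:,:,::-1])
E
```

```text
19.375 [ 0.6447 -0.1969  0.1328] ang 5.394348982377845 r 0.10034239367276691 [ 3.8 -4.2 -5.7] [-3.14   0.005  3.141] [-0.41  0.69  1.2   0.    1.25 -1.98]
0 -0.06 0.09 0 0 0 0
wrist red 462 [487.08658009 311.52813853] [ 0.66258267 -0.0999103 ] ang 0.23122412888293514 0.0832995544787303
scene 404 [279.05445545 352.12623762] [ 0.68277876 -0.1040725 ] ang 0.14633666258023864 0.10237293066953423
top 227 [402.22026432 170.01321586] [ 0.67838568 -0.10246443] ang 0.16904219220626923 0.0982866234050694
ptr top 235 0.16501060993789324
ptr scene 470 0.1632542184597053
```

View pics/crop.png

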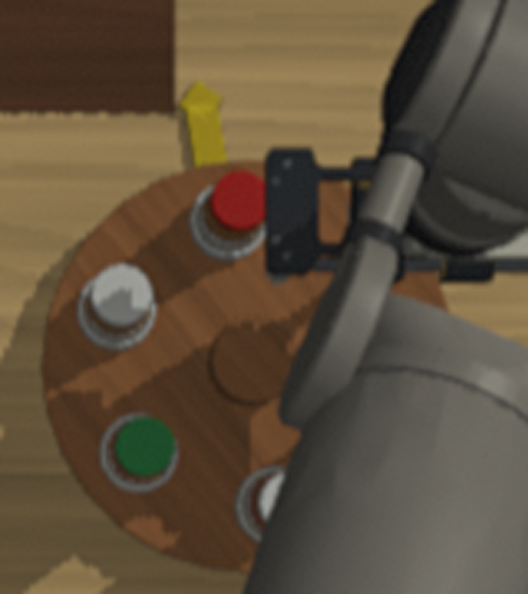

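The crop shows the red lid in its holder (230,215) in line with the pointer (205,130) and the hub (250,360). The jar is at about 0.158 rad and the pointer at about 0.16 rad, well inside the tolerance.

```bash
python3 -c "
from cell import robot
print(robot.hand_in())"
```

```text
the job is handed in; nothing more can be done
None
```

I handed the job in, with no verdict returned: the stop barred clockwise, so I turned the carousel anticlockwise until the red-lidded jar was within an estimated 2 mm of the pointer line, still holding the blue grip at 20 N.

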